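# Flip the spectrophotometer's cover shut and start the reading

### The job

Take a reading of the sample that is already in the spectrophotometer: with a fingertip, push its open blue cover over and down until it is fully closed, gently, without slamming it, and then press the green start key on the keypad unit all the way down and let go. Do not press the key while the cover is open and do not press the white zero key. Only push and press: do not lift or shove the keypad unit along, and leave the cuvettes, the vial and all the other glassware and things where they stand.

Things in the scene. Friction and masses are not known exactly. Their poses are not given: they have to be found in the camera images.
- spectro: Cream benchtop spectrophotometer, fixed, 280 mm deep (its x), 300 mm wide (its y), flat top 130 mm above the bench. Origin: on the bench below the middle of its front face, which looks to the robot; x points to its back, y to its left, z up. A black sample well, 85 x 100 mm, 85 mm deep, opens in its top right of the middle (50 mm to -y); the blue cover closes it.
- cover (a joint): Angle of the blue cover, rad. 0 = fully closed, flat on the top; 1.57 = upright; 1.6 to 1.85 at the start, leaning back away from the robot. End stops at 0 and 1.95. A friction hinge: it stays at any angle and never falls by itself, so it must be pushed all the way; 2 to 3 N at its free edge move it.
- cover_hinge (a point): Middle of the cover's hinge axis, fixed at (150, -50, 138) mm of the spectrophotometer, with its axes; the axis runs along y. The cover is a flat blue plate 140 mm wide (70 mm to either side of here), 20 mm thick, from 6 to 121 mm off the axis. Closed, it reaches towards the robot, its outer face level, 12 mm above the axis. Behind the axis are two 12 mm high hinge blocks, else flat top.
- cover_edge (a point): Middle of the cover's free edge, on its outer face, 121 mm from the axis along the face. Turns with the cover: z points out of the outer face, x along the face to the hinge. With the cover upright the outer face looks away from the robot: it is pushed over from behind. At the edge's inner side a finger lip, 50 mm wide, sticks out 7 mm farther.
- terminal: Cream keypad unit, loose on the bench, about 1.1 kg, 220 mm wide (its y), 165 mm deep, a wedge 22 mm high in front and 53 mm at the back (face rises at 0.185 rad). Origin: on the bench below the middle of its front edge; x to the back, y left, z up. Display back left; flat blue-ringed keys behind (printed, do not move); two raised round keys near the front.
- start_key (a joint): Travel of the green start key into the face, m: 0 = up, 0.005 = fully down. Spring return, about 1.5 N to start and 5 N fully down.
- start_key_top (a point): Centre of the top of the green start key, the right-hand (-y) one of the two raised keys, 24 mm across, standing 9 mm out of the face when up; 60 mm right of the keypad unit's middle. Its z is the face's normal; it is pushed along -z.
- zero_key (a joint): Travel of the white zero key, m: 0 = up, 0.005 = fully down. To be left alone.
- zero_key_top (a point): Centre of the top of the white zero key, same shape as the start key, 75 mm to its left.
- cuvette: The sample: clear cuvette with a white cap, 12.5 mm square (cap 14 mm), 48 mm high, standing in the aluminium holder in the sample well, its top 37 mm below the well's rim. Origin: centre of its underside.
- vial: Small glass vial with a black cap, 24 mm across, 45 mm high, standing on the spectrophotometer's top left of the cover. Origin: centre of its underside.
- rack: Orange cuvette rack, 45 x 160 x 30 mm, long along its y, on the bench behind the keypad unit. Origin: centre of its underside.
- cuvette_a: Cuvette with a blue cap in the rack, 48 mm high. Origin: centre of its underside.
- cuvette_b: Cuvette with a red cap in the rack, 48 mm high. Origin: centre of its underside.
- reagent: Amber reagent bottle, 58 mm across, 115 mm high, on the bench behind the rack. Origin: centre of its underside.
- beaker: Glass beaker, 66 mm across, 85 mm high, on the bench behind the rack. Origin: centre of its underside.
- mouse: Black computer mouse, 105 x 62 x 32 mm, on a blue mat at the left side. Origin: centre of its underside.
Things that resemble listed ones, but are neither listed nor needed, are in the scene too. Leave any yellow look-alike of the beaker alone.

How it is judged:
On the way, in this order (a step that is already met when the one before it is completed fails the run):
1. the cover is fully closed (value of joint cover below 0.04 rad and value of joint start_key below 0.002 m), for 0.2 s.
2. with the cover closed, the green start key is pressed down (value of joint cover below 0.04 rad and value of joint start_key above 0.0035 m), for 0.05 s.
At the end, for the whole second after the job is handed in: The cover is closed (within 0.04 rad, 5 mm at its free edge) and at rest, both keys are up again, the keypad unit is within 30 mm of where it stood and flat on the bench, the sample cuvette within 12 mm and all other loose things within 30 mm of where they stood, upright (value of joint cover below 0.04 rad and velocity of joint cover below 0.05 rad/s and value of joint each of start_key, zero_key below 0.001 m and distance of each of terminal, rack, cuvette_a, cuvette_b, reagent, beaker, vial, mouse from where it was at the start of the episode below 0.03 m and distance of cuvette from where it was at the start of the episode below 0.012 m and angle between each of terminal, cuvette, rack, cuvette_a, cuvette_b, reagent, beaker, vial, mouse's own z axis and vertical below 0.3 rad and linear speed of terminal below 0.02 m/s); the robot touches nothing.
It fails at once if the cover is slammed: swinging faster than 3 rad/s in the last 0.3 rad before it is shut (value of joint cover below 0.3 rad and velocity of joint cover below -3 rad/s).
It fails at once if the start key is pressed (over 3.5 mm) while the cover is open (over 0.1 rad) (value of joint start_key above 0.0035 m and value of joint cover above 0.1 rad).
It fails at once if the zero key is pressed (over 3 mm) (value of joint zero_key above 0.003 m).
It fails at once if the keypad unit is lifted, tipped or shoved (over 30 mm, or over 0.25 rad) (distance of terminal from where it was at the start of the episode above 0.03 m or angle between terminal's own z axis and vertical above 0.25 rad).
It fails at once if the sample cuvette is lifted or moved over 12 mm, or another loose thing is lifted, moved over 30 mm or tipped (distance of cuvette from where it was at the start of the episode above 0.012 m or distance of any of rack, cuvette_a, cuvette_b, reagent, beaker, vial, mouse from where it was at the start of the episode above 0.03 m or angle between any of rack, cuvette_a, cuvette_b, reagent, beaker, vial, mouse's own z axis and vertical above 0.3 rad).
It also fails if it takes over 46 s, if anything falls off the work surface, if the arm or the gripper's body presses on something with over 40 N, if the wrist force passes 120 N, or if a joint passes its speed limit or range.

### The arm

A 6-joint arm with a two-finger parallel gripper is mounted at the origin on the work surface. World frame = base frame: x ahead of the robot, y to its left, z up, the work surface at z = 0. Lengths are in m, angles in rad, forces in N, time in s.
With the tool pointing down it reaches from about 0.4 to 0.925 m from the base axis. Payload 12.5 kg.
Tool frame: the origin (TCP) lies midway between the tips of the shut fingers; the grasp point (between the pads) lies 19 mm behind it; z points along the fingers, y is the line along which they close (so a half turn about z gives the same grasp; the last joint's range is limited). The gripper opens to 95 mm and grips with 3 to 60 N. Pads are 20 mm wide; open, the fingers measure 119 mm over their backs; the gripper's body (75 mm by 180 mm) begins 59 mm behind the grasp point.
Start: joints at [-1.312, 0.491, 1.559, -0, 1.092, -0.106], TCP at [0.223, -0.584, 0.215] pointing down, gripper open.
Joint ranges: [-3.1, 3.1], [-0.84, 2.19], [0.05, 2.79], [-1.13, 4.28], [0.06, 2.93], [-2.69, 2.69]. Speed limits (rad/s): [2.22, 2.22, 2.79, 3.14, 3.14, 3.14].

### API

Orientations are given as a unit quaternion [w, x, y, z].
In Python, from plant import r gives the robot as it stands.
- The arm moves only by the tool move_arm, never from a script. Its argument "targets" is one flat list of numbers, 7 for each row, row after row: the shift along the tool's x, y, z in cm, then the turn, a rotation vector about the tool's x, y, z in degrees, then the finger opening in cm, from 0 to 9.51. A call has exactly 8 rows; each row shifts and turns the commanded pose from where the row before left it, along the tool's axes as they then stand; what a row does not reach is not made up. A row lasts 1/8 s, in which the tool goes at most 62.5 mm and 10.7 degrees, less where a joint would pass 70% of its speed; a pose out of reach is approached as far as the arm can. A call is refused whole if a number of a shift passes 6.25 or a number of a turn 10.7, either way. A call with a gripper value outside its range is refused whole. The fingers move at their own pace and stop on an object; "newtons" is the grip in N (left out, the last holds). Time passes only in rows, so rows that do not move let the fingers close, or fill a call up. It gives the time, the measured TCP pose, the force, the opening and the grip force at its end, in the units of the state.
- r.read_state(): the state, without advancing time (a new reading comes with each control period).
- r.read_camera(name): name is "scene" or "top" or "wrist"; returns (picture, depth): 480x640x3 uint8, red, green, blue; 480x640 float32, m along the optical axis (not along the pixel's ray), 0 where there is no reading.
- r.camera_model(name): a dict with "mtx" (3x3 intrinsics, pixels), "rvec" (rotation vector, rad) and "tvec" (3), from world to camera coordinates, as OpenCV has them. Camera axes: x right, y down, z forward; pixel columns grow to the right and rows downward; lengths in m; the calibration is good to about 2 mm. A picture is of the moment at which its call begins: read the wrist's pose just before it. camera_model takes no time and is no camera call; for the wrist camera it gives the pose at the moment of the call.
- r.sign_off(): hands the job in; it is judged then, once.
Trained networks look in the newest picture that a camera, given by its name, has taken for a name from the list of things; names that differ only in an ending like _2 or _b are one class to them, and where a whole thing is asked for, a point or a joint stands for the part that bears it (a point fixed in the world has none). Each returns a list of dicts, best first, with "conf" (0 to 1); they miss things now and then, are a little off and sometimes report something else, mostly with a low value. They report only what shows in the picture. A call takes as long as a camera call. They do not tell look-alikes from the thing itself.
- r.look_for(camera, target): "at" ([x, y, z] in m, in the coordinates of the camera as it stood for that picture, good to about 4 mm: the middle of the surface that is visible of it).
- r.place_of(camera, target): "at" ([x, y, z] in m, in the coordinates of the camera as it stood for that picture, good to about 4 mm: a listed point, or the origin of a listed thing).
The state is a dict: "time_s": time; "joint_pos": joint angles; "dq": joint speeds; "joint_torque": joint torques, N m; "position": TCP position; "eef_rot": TCP orientation; "force": force on the tool from outside, world axes, zero at the start; "torque": the same for the moment, N m; "finger_gap": opening from 0.0 (shut) to 1.0 (fully open); "finger_force": force on a finger pad.
Only numpy, scipy, OpenCV 4.12 (cv2) and the standard library are available. Lean on these libraries where they do the work, as an engineer would, in place of code of your own. Each camera call takes 0.05 s, during which the arm holds its last target. There are 200 camera calls.

## Working session

There is one attempt and no reset: what is moved stays moved. The work goes in short steps, Python scripts to look and compute and a tool call to move; the robot and the scene stay as the last step left them, time stands still between calls to the robot, and variables do not carry over. Pictures are saved under pics/ and viewed, at most 10 in all, crops included, and the job is handed in when it is done.

Besides the shell and the picture viewer there is one more tool, called by a JSON object that holds its "method" and its "body", one argument or row to a line. move_arm: Moves the arm, as the interface text tells. Its arguments: {"type":"object","properties":{"targets":{"type":"array","items":{"type":"number"}},"newtons":{"type":"number"}},"required":["targets"]}

```bash
mkdir -p pics; cat > h.py <<'E'
import numpy as np, cv2
from scipy.spatial.transform import Rotation as R
from plant import r
def w(cam,p):
    m=r.camera_model(cam); Rm=cv2.Rodrigues(np.array(m["rvec"],float))[0]
    return Rm.T@(np.array(p)-np.array(m["tvec"]).ravel())
def px(cam,p):
    m=r.camera_model(cam); return cv2.projectPoints(np.array([p],float),np.array(m["rvec"],float),np.array(m["tvec"],float),np.array(m["mtx"],float),None)[0].ravel().round()
def cloud(cam,d):
    m=r.camera_model(cam);K=np.array(m["mtx"]);v,u=np.mgrid[:480,:640]
    P=np.stack([(u-K[0,2])/K[0,0]*d,(v-K[1,2])/K[1,1]*d,d],-1)
    Rm=cv2.Rodrigues(np.array(m["rvec"],float))[0]
    return (P-np.array(m["tvec"]).ravel())@Rm
E
python3 - <<'E'
from h import *
for c in ("scene","top"):
    im,d=r.read_camera(c); cv2.imwrite(f"pics/{c}0.png",im[:,:,::-1]); np.save(f"{c}0.npy",d)
    for t in ("spectro","cover_hinge","cover_edge","terminal","start_key_top","zero_key_top","vial","rack","reagent","beaker"):
        for o in r.place_of(c,t)[:2]:
            p=w(c,o["at"]); print(c,t,round(o["conf"],2),p.round(3),px(c,p))
s=r.read_state(); print(s["time_s"],s["position"],s["eef_rot"],s["finger_gap"])
E
```

```text
scene spectro 0.86 [ 0.432  0.204 -0.004] [385. 292.]
scene cover_hinge 0.61 [0.592 0.167 0.136] [318. 256.]
scene cover_hinge 0.59 [ 0.415 -0.29   0.04 ] [335. 160.]
scene terminal 0.58 [ 0.382 -0.228  0.   ] [351. 180.]
scene start_key_top 0.48 [ 0.414 -0.296  0.039] [335. 159.]
scene zero_key_top 0.61 [ 0.42  -0.217  0.037] [340. 175.]
scene vial 0.77 [0.5   0.289 0.135] [376. 289.]
scene rack 0.64 [ 0.613 -0.262  0.002] [276. 187.]
scene reagent 0.83 [ 0.727 -0.187  0.004] [242. 209.]
scene beaker 0.94 [ 0.713 -0.307 -0.004] [241. 185.]
top spectro 0.67 [ 0.427  0.206 -0.003] [280. 297.]
top cover_hinge 0.73 [0.583 0.167 0.137] [293. 238.]
top cover_hinge 0.21 [0.521 0.162 0.042] [295. 264.]
top cover_edge 0.65 [0.62  0.174 0.255] [289. 216.]
top cover_edge 0.58 [0.43  0.204 0.001] [280. 296.]
top terminal 0.92 [ 0.376 -0.222 -0.   ] [421. 316.]
top start_key_top 0.47 [ 0.415 -0.284  0.039] [444. 303.]
top zero_key_top 0.6 [ 0.419 -0.214  0.041] [421. 301.]
top zero_key_top 0.32 [ 0.608 -0.26   0.005] [433. 240.]
top vial 0.48 [0.495 0.293 0.132] [247. 268.]
top rack 0.56 [ 0.61  -0.263  0.002] [433. 240.]
top reagent 0.74 [ 0.726 -0.185 -0.004] [407. 203.]
top beaker 0.77 [ 0.712 -0.308  0.001] [447. 208.]
top beaker 0.59 [ 0.608 -0.409 -0.003] [480. 242.]
1.1 [ 0.22297873 -0.58389825  0.21468097] [ 7.36275897e-05  9.83413408e-01  1.81378231e-01 -1.31822684e-05] 0.9956769493602698
```

View pics/scene0.png

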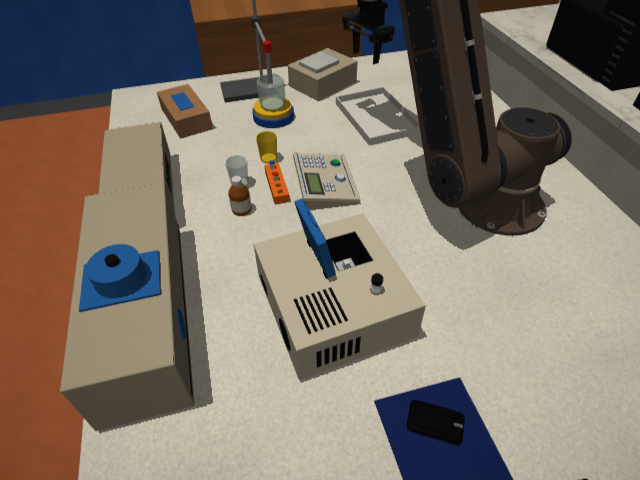

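View pics/top0.png

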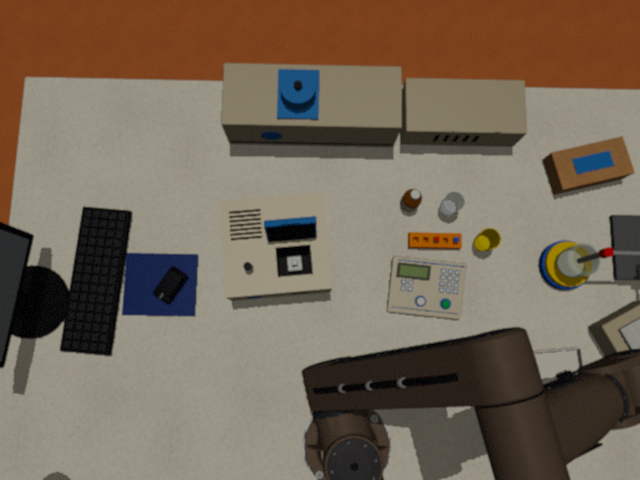

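The scene picture shows the blue cover open at (315,240), the green key at (335,162), the white key at (340,178) and the vial at (377,283). The blue knob block (110,270) and the yellow beaker (267,147) are look-alikes. Could be taken for the cover: the box's knob plate, top (298,92), and the sample cover, top (290,228). Could be taken for the key: green, top (446,303), or white, top (420,301). By the description I choose the cover at (290,228) and the green key at (446,303).

```bash
python3 - <<'E'
from h import *
for c in ("top","scene"):
    im=cv2.imread(f"pics/{c}0.png"); d=np.load(f"{c}0.npy"); P=cloud(c,d); hsv=cv2.cvtColor(im,cv2.COLOR_BGR2HSV)
    x,y,z=P[...,0],P[...,1],P[...,2]
    near=(x>.35)&(x<.8)&(y>0)&(y<.42)&(d>0)
    t=P[near&(abs(z-.13)<.006)]
    (cx,cy),(a,b),ang=cv2.minAreaRect((t[:,:2]*1000).astype(np.float32)); print(c,"spectop",cx,cy,a,b,ang,np.median(t[:,2]))
    blue=near&(z>.14)&(hsv[...,0]>95)&(hsv[...,0]<125)&(hsv[...,1]>130)
    q=P[blue]; print("blue",len(q),q.min(0).round(3),q.max(0).round(3),np.percentile(q[:,2],98))
    for z0 in (.16,.18,.2,.22,.24,.255):
        s=q[abs(q[:,2]-z0)<.006]
        if len(s): print(z0,len(s),np.median(s,0).round(3))
    n2=(x>.33)&(x<.6)&(y>-.4)&(y<-.1)&(d>0)
    g=n2&(hsv[...,0]>45)&(hsv[...,0]<90)&(hsv[...,1]>140)&(x<.47)&(y<-.25); q=P[g]
    print("green",len(q),np.median(q,0).round(4),(q.min(0)+q.max(0))/2,q.max(0)-q.min(0))
    t=P[n2&(z>.012)&(z<.06)&(x<.56)]
    (cx,cy),(a,b),ang=cv2.minAreaRect((t[:,:2]*1000).astype(np.float32)); print("term",cx,cy,a,b,ang)
a=cv2.imread("pics/scene0.png")[140:290,230:430]; cv2.imwrite("pics/crop.png",cv2.resize(a,(800,600),interpolation=cv2.INTER_CUBIC))
E
```

```text
top spectop 566.7662353515625 217.27938842773438 281.7326354980469 300.3405456542969 6.2534565925598145 0.12921925446360388
blue 473 [0.57  0.105 0.162] [0.621 0.237 0.272] 0.26600593493297503
0.16 5 [0.581 0.156 0.166]
0.18 20 [0.583 0.167 0.179]
0.2 12 [0.586 0.163 0.202]
0.22 17 [0.592 0.134 0.223]
0.24 18 [0.594 0.175 0.244]
0.255 293 [0.604 0.174 0.255]
green 50 [ 0.4126 -0.2888  0.0375] [ 0.41281443 -0.28785944  0.03715183] [0.02136072 0.02089109 0.01557819]
term 460.37890625 -252.25732421875 184.4354705810547 271.83355712890625 0.16642290353775024
scene spectop 568.783447265625 217.69554138183594 283.0198059082031 303.8363342285156 6.267771244049072 0.13161838398496495
blue 1047 [0.575 0.106 0.14 ] [0.626 0.245 0.268] 0.26594554319466085
0.16 59 [0.593 0.237 0.16 ]
0.18 60 [0.598 0.237 0.18 ]
0.2 69 [0.598 0.239 0.201]
0.22 69 [0.604 0.238 0.22 ]
0.24 73 [0.607 0.24  0.241]
0.255 446 [0.611 0.185 0.257]
green 31 [ 0.4173 -0.2835  0.0387] [ 0.41646762 -0.28339767  0.03629238] [0.01790298 0.01824577 0.01342592]
term 464.201171875 -230.63143920898438 227.64173889160156 167.06683349609375 85.0562744140625
```

View pics/crop.png

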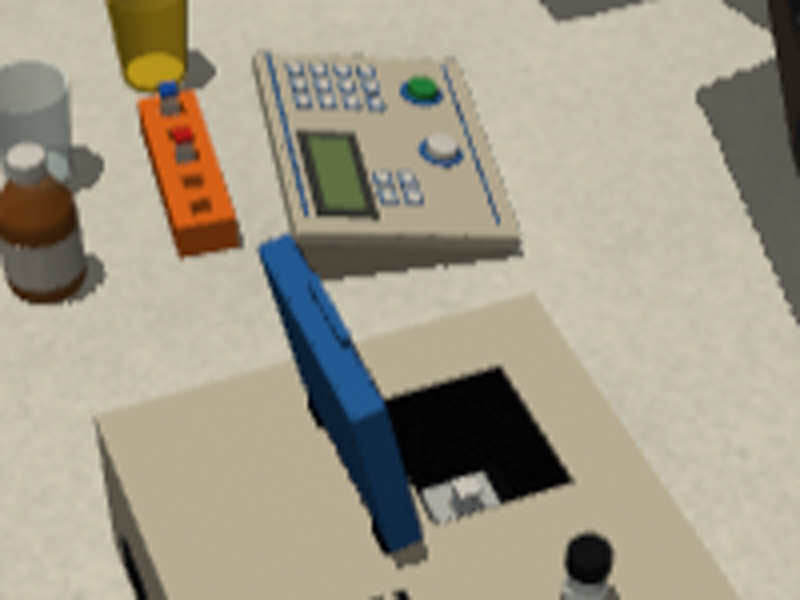

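The crop confirms both choices: the cover with its lip standing open at (330,390), and the green key at (422,90) with the white key at (440,150) to its left. The measured sizes agree (spectro top 282x301, z 0.130; green key z 0.038). Next I raise the arm, shut the fingers and travel to behind the cover.

{"method": "move_arm", "body": {
  "targets": [0,0,-3,0,0,3,0,0,0,-3,0,0,3,0,0,0,-3,0,0,3,0,0,0,-3,0,0,3,0,0,0,-3,0,0,3,0,3.2,-4.4,0,0,0,0,0,3.2,-4.4,0,0,0,0,0,3.2,-4.4,0,0,0,0,0],
  "newtons": 20
}}

```text
time_s: 2.1
position: [0.3054, -0.4412, 0.3647]
eef_rot: [0.0, 0.999, 0.051, 0.0]
force: [0.9, -0.6, 0.1]
finger_gap: 0.215
finger_force: 0.0
```

{"method": "move_arm", "body": {
  "targets": [3.2,-4.4,0,0,0,0,0,3.2,-4.4,0,0,0,0,0,3.2,-4.4,0,0,0,0,0,3.2,-4.4,0,0,0,0,0,3.2,-4.4,0,0,0,0,0,3.2,-4.4,0,0,0,0,0,3.2,-4.4,0,0,0,0,0,3.2,-4.4,0,0,0,0,0]
}}

```text
time_s: 3.1
position: [0.524, -0.0645, 0.3648]
eef_rot: [0.0, 0.999, 0.052, 0.0]
force: [0.2, -0.2, -0.8]
finger_gap: 0.004
finger_force: 0.0
```

{"method": "move_arm", "body": {
  "targets": [3.2,-4.4,0,0,0,0,0,3.2,-4.4,0,0,0,0,0,3.2,-4.4,0,0,0,0,0,3.2,-4.4,0,0,0,0,0,3.2,-4.4,0,0,0,0,0,0,0,0,0,0,0,0,0,0,0,0,0,0,0,0,0,0,0,0,0,0]
}}

```text
time_s: 4.1
position: [0.6596, 0.168, 0.3651]
eef_rot: [0.0, 0.999, 0.051, 0.0]
force: [-0.7, -0.7, -0.4]
finger_gap: 0.006
finger_force: 0.0
```

{"method": "move_arm", "body": {
  "targets": [0,0,4.2,0,0,0,0,0,0,4.2,0,0,0,0,0,0,4.3,0,0,0,0,-2.4,0,0,0,0,0,0,-1.0,0,0,0,0,0,0,-1.0,0,0,0,0,0,0,-0.9,0,0,0,0,0,0,0,0,0,0,0,0,0]
}}

```text
time_s: 5.1
position: [0.6068, 0.1636, 0.2381]
eef_rot: [-0.0, 0.999, 0.051, 0.0]
force: [-0.5, 0.0, 0.1]
finger_gap: 0.006
finger_force: 0.0
```

```bash
python3 - <<'E'
from h import *
im,d=r.read_camera("scene"); cv2.imwrite("pics/s1.png",cv2.resize(im[130:310,210:450,::-1],(800,600)))
E
```

```text
(no output)
```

View pics/s1.png

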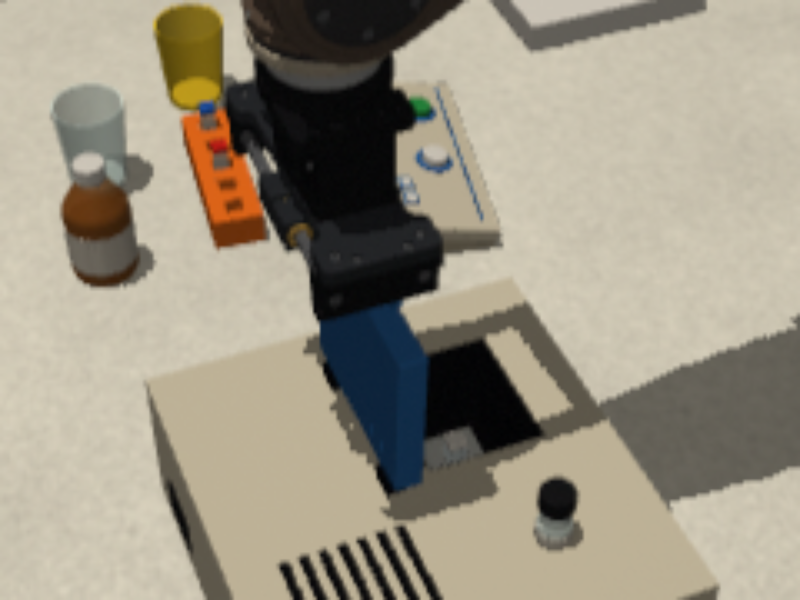

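The picture shows the cover about upright at (375,400) with the finger behind it, and the vial at (555,510) and rack untouched. I follow the arc.

{"method": "move_arm", "body": {
  "targets": [-1.3,0,0,0,0,0,0,-1.3,0,0,0,0,0,0,-1.3,0,0.3,0,0,0,0,-1.3,0,0.4,0,0,0,0,-1.1,0,0.6,0,0,0,0,-1.1,0,0.8,0,0,0,0,-1.0,0,0.9,0,0,0,0,-0.9,0,1.0,0,0,0,0]
}}

```text
time_s: 6.15
position: [0.5141, 0.1539, 0.1969]
eef_rot: [0.0, 0.999, 0.051, 0.0]
force: [1.9, 1.1, 0.6]
finger_gap: 0.006
finger_force: 0.7
```

```bash
python3 - <<'E'
from h import *
im,d=r.read_camera("scene"); cv2.imwrite("pics/s2.png",cv2.resize(im[130:310,210:450,::-1],(800,600)))
E
```

```text
(no output)
```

View pics/s2.png

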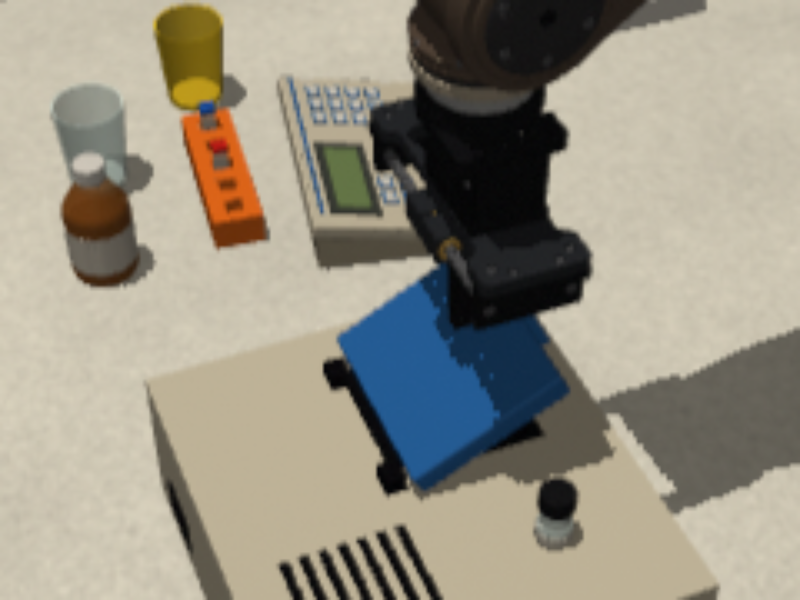

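The cover is at about 30° with the finger on its outer face at (480,310). I carry on down gently.

{"method": "move_arm", "body": {
  "targets": [-0.5,0,0.7,0,0,0,0,-0.4,0,0.8,0,0,0,0,-0.3,0,0.8,0,0,0,0,-0.3,0,0.8,0,0,0,0,-0.2,0,0.8,0,0,0,0,0,0,0.5,0,0,0,0,0,0,0.3,0,0,0,0,0,0,0.1,0,0,0,0]
}}

```text
time_s: 7.2
position: [0.4977, 0.1523, 0.1501]
eef_rot: [0.0, 0.999, 0.052, -0.0]
force: [-5.7, -1.8, 16.4]
finger_gap: 0.004
finger_force: 8.1
```

```bash
cat > cov.py <<'E'
from h import *
import sys
im,d=r.read_camera("scene"); cv2.imwrite(f"pics/{sys.argv[1]}.png",cv2.resize(im[130:310,210:450,::-1],(800,600)))
P=cloud("scene",d); hsv=cv2.cvtColor(im,cv2.COLOR_RGB2HSV)
x,y,z=np.moveaxis(P,-1,0)
q=P[(x>.44)&(x<.6)&(y>.08)&(y<.25)&(z>.132)&(z<.2)&(hsv[...,0]>95)&(hsv[...,0]<125)&(hsv[...,1]>120)]
A=np.c_[q[:,:2],np.ones(len(q))]
k=np.ones(len(q),bool)
for _ in range(5):
    c=np.linalg.lstsq(A[k],q[k,2],rcond=None)[0]; e=abs(A@c-q[:,2]); k=e<.003
print(len(q),k.sum(),c,"z at hinge/edge",[c@[.585,.168,1],c@[.465,.155,1]])
print(r.read_state()["force"],r.read_state()["position"],r.read_state()["time_s"])
E
python3 cov.py s3
```

```text
2253 1896 [-0.0021763  -0.00205188  0.15297913] z at hinge/edge [np.float64(0.15136128389388562), np.float64(0.15164911389533148)]
[-4.45615208 -1.20497788  9.22012127] [0.49772911 0.15226734 0.15019003] 7.25
```

The cover plane is level at z 0.151 and the fingertip meets 16 N, so it is closed. I press 1 mm more, hold, then lift away and travel to the key.

{"method": "move_arm", "body": {
  "targets": [0,0,0.1,0,0,0,0,0,0,0,0,0,0,0,0,0,0,0,0,0,0,0,0,0,0,0,0,0,0,0,-1,0,0,0,0,0,0,-3,0,0,0,0,0,0,-3,0,0,0,0,0,0,-3,0,0,0,0]
}}

```text
time_s: 8.25
position: [0.4979, 0.1523, 0.2498]
eef_rot: [0.0, 0.999, 0.051, 0.0]
force: [-0.1, 0.1, 0.7]
finger_gap: 0.006
finger_force: 0.0
```

```bash
python3 cov.py s4
```

```text
2566 2192 [-0.00101996 -0.00196527  0.15235823] z at hinge/edge [np.float64(0.1514313899098004), np.float64(0.151579333857738)]
[-0.13358666  0.59953892  3.80388637] [0.49912755 0.15255796 0.25345916] 8.3
```

View pics/s4.png

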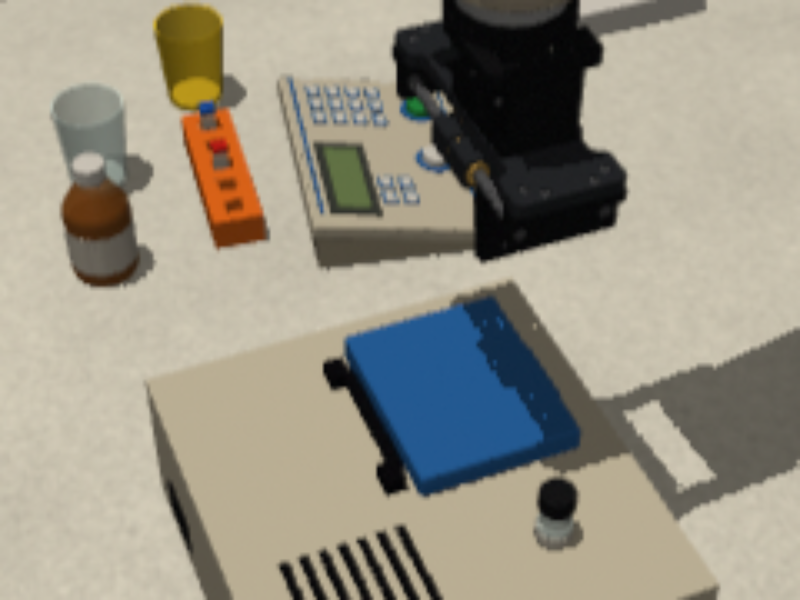

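The cover lies flat at (460,395). Next, the key.

{"method": "move_arm", "body": {
  "targets": [-1.7,5.3,0,0,0,0,0,-1.7,5.3,0,0,0,0,0,-1.7,5.3,0,0,0,0,0,-1.7,5.3,0,0,0,0,0,-1.8,5.3,0,0,0,0,0,-1.8,5.4,0,0,0,0,0,-1.8,5.4,0,0,0,0,0,-1.8,5.4,0,0,0,0,0]
}}

```text
time_s: 9.3
position: [0.4018, -0.2889, 0.2489]
eef_rot: [0.0, 0.999, 0.051, 0.0]
force: [0.9, 0.8, 0.7]
finger_gap: 0.005
finger_force: 0.0
```

{"method": "move_arm", "body": {
  "targets": [0,0,1.2,0,0,2.7,0,0,0,1.2,0,0,2.7,0,0,0,1.2,0,0,2.8,0,0,0,1.2,0,0,2.8,0,0,0,0,0,2.6,0,0,0,0,0,0,2.7,0,0,0,0,0,0,2.7,0,0,0,0,0,0,2.6,0,0]
}}

```text
time_s: 10.3
position: [0.4025, -0.2871, 0.2008]
eef_rot: [0.004, 0.995, -0.044, 0.093]
force: [-0.3, 0.3, 0.2]
finger_gap: 0.009
finger_force: 0.0
```

```bash
cat > key.py <<'E'
from h import *
import sys
s=r.read_state(); im,d=r.read_camera("wrist"); cv2.imwrite(f"pics/{sys.argv[1]}.png",im[:,:,::-1])
T=R.from_quat(np.roll(s["eef_rot"],-1)); p0=np.array(s["position"])
print("tcp",p0.round(4),T.as_matrix().round(3).tolist())
def show(n,p): print(n,p.round(4),"tool cm",(T.inv().apply(p-p0)*100).round(2))
for t in ("start_key_top","zero_key_top"):
    for o in r.place_of("wrist",t)[:2]: show(f"{t} {o['conf']:.2f}",w("wrist",o["at"]))
P=cloud("wrist",d); hsv=cv2.cvtColor(im,cv2.COLOR_RGB2HSV)
g=(P[...,0]<.46)&(P[...,1]<-.24)&(P[...,1]>-.34)&(d>0)&(hsv[...,0]>45)&(hsv[...,0]<90)&(hsv[...,1]>120)
q=P[g]; q=q[abs(q[:,2]-np.median(q[:,2]))<.005]
if len(q): show(f"green {len(q)} size {np.ptp(q,axis=0).round(3)}",(q.min(0)+q.max(0))/2)
E
python3 key.py w1
```

```text
tcp [ 0.4025 -0.2871  0.2008] [[0.979, -0.089, 0.185], [-0.087, -0.996, -0.017], [0.186, 0.001, -0.983]]
start_key_top 0.79 [ 0.4136 -0.2839  0.0382] tool cm [-1.97 -0.42 16.18]
zero_key_top 0.75 [ 0.4231 -0.2133  0.0408] tool cm [-1.61 -7.55 15.97]
zero_key_top 0.20 [ 0.4149 -0.2887  0.04  ] tool cm [-1.76  0.04 16.03]
green 570 size [0.023 0.022 0.008] [ 0.4143 -0.2878  0.0384] tool cm [-1.87 -0.05 16.18]
```

View pics/w1.png

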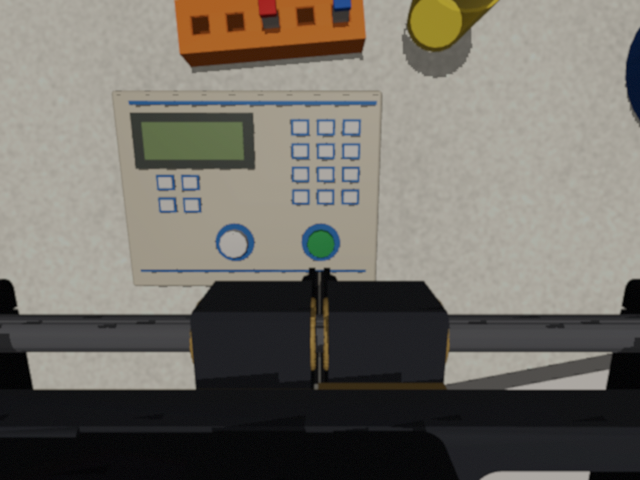

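The wrist picture shows the green key at (320,243) and the white key at (234,243), 75 mm to its left as described. I come down to just above the green key.

{"method": "move_arm", "body": {
  "targets": [-0.9,0,0,0,0,0,0,-1.0,-0.1,0,0,0,0,0,0,0,4,0,0,0,0,0,0,4,0,0,0,0,0,0,4,0,0,0,0,0,0,2,0,0,0,0,0,0,1.2,0,0,0,0,0,0,0,0,0,0,0]
}}

```text
time_s: 11.45
position: [0.4115, -0.2866, 0.0474]
eef_rot: [0.004, 0.995, -0.044, 0.092]
force: [0.5, -0.8, -0.8]
finger_gap: 0.005
finger_force: 0.0
```

```bash
python3 key.py w2
```

```text
tcp [ 0.4115 -0.2866  0.0474] [[0.979, -0.089, 0.183], [-0.087, -0.996, -0.016], [0.183, -0.001, -0.983]]
start_key_top 0.94 [ 0.414  -0.2887  0.0386] tool cm [0.1  0.2  0.91]
zero_key_top 0.72 [ 0.4224 -0.2153  0.0436] tool cm [ 0.37 -7.19  0.46]
green 575 size [0.021 0.022 0.007] [ 0.4166 -0.2886  0.04  ] tool cm [0.38 0.15 0.83]
```

View pics/w2.png

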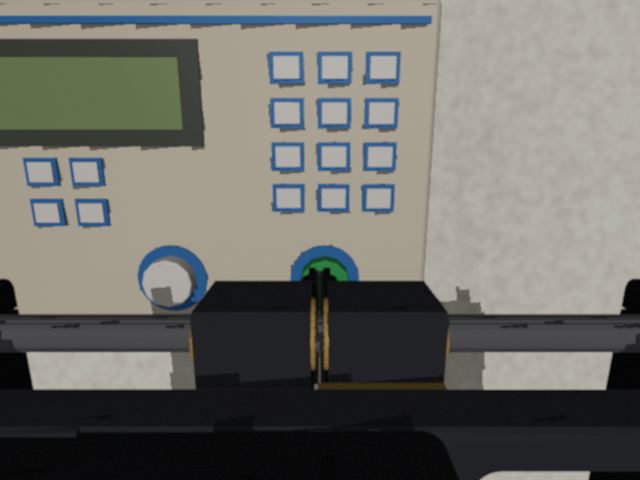

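The fingertip at (320,285) is over the green key, about 8 mm above it. I press slowly.

{"method": "move_arm", "body": {
  "targets": [0.1,0.1,0.3,0,0,0,0,0,0,0.3,0,0,0,0,0,0,0.2,0,0,0,0,0,0,0.2,0,0,0,0,0,0,0.1,0,0,0,0,0,0,0.1,0,0,0,0,0,0,0,0,0,0,0,0,0,0,0,0,0,0]
}}

```text
time_s: 12.6
position: [0.4148, -0.288, 0.0362]
eef_rot: [0.004, 0.995, -0.044, 0.092]
force: [-1.6, 0.1, 3.7]
finger_gap: 0.004
finger_force: 1.7
```

{"method": "move_arm", "body": {
  "targets": [0,0,0.1,0,0,0,0,0,0,0.1,0,0,0,0,0,0,0,0,0,0,0,0,0,0,0,0,0,0,0,0,0,0,0,0,0,0,0,0,0,0,0,0,0,0,0,0,0,0,0,0,0,0,0,0,0,0]
}}

```text
time_s: 13.6
position: [0.4152, -0.288, 0.0342]
eef_rot: [0.004, 0.995, -0.044, 0.092]
force: [-0.8, 1.3, 4.5]
finger_gap: 0.002
finger_force: 2.4
```

{"method": "move_arm", "body": {
  "targets": [0,0,0.1,0,0,0,0,0,0,0,0,0,0,0,0,0,0.1,0,0,0,0,0,0,0,0,0,0,0,0,0,0,0,0,0,0,0,0,0,0,0,0,0,0,0,0,0,0,0,0,0,0,0,0,0,0,0]
}}

```text
time_s: 14.6
position: [0.4154, -0.288, 0.0336]
eef_rot: [0.004, 0.995, -0.044, 0.093]
force: [-10.7, 3.9, 31.6]
finger_gap: 0.004
finger_force: 16.8
```

The key has bottomed out: 32 N, and the tip stopped 4 to 5 mm below the key's up height. I let go and check.

{"method": "move_arm", "body": {
  "targets": [0,0,-0.3,0,0,0,0,0,0,-0.5,0,0,0,0,0,0,-2,0,0,0,0,0,0,-3,0,0,0,0,0,0,-3,0,0,0,0,0,0,-3,0,0,0,0,0,0,-3,0,0,0,0,0,0,0,0,0,0,0]
}}

```text
time_s: 15.6
position: [0.3888, -0.2862, 0.1792]
eef_rot: [0.005, 0.995, -0.044, 0.093]
force: [-0.0, -0.6, -0.5]
finger_gap: 0.007
finger_force: 0.0
```

```bash
python3 key.py w3; python3 cov.py s5; python3 - <<'E'
from h import *
r.read_camera("scene")
for t in ("terminal","rack","vial","beaker","reagent"):
    for o in r.place_of("scene",t)[:1]: print(t,w("scene",o["at"]).round(3))
E
```

```text
tcp [ 0.3888 -0.2862  0.1792] [[0.979, -0.089, 0.185], [-0.087, -0.996, -0.019], [0.186, 0.003, -0.982]]
start_key_top 0.91 [ 0.4144 -0.2874  0.035 ] tool cm [-0.17 -0.14 14.65]
start_key_top 0.30 [ 0.6084 -0.2621  0.003 ] tool cm [18.   -4.41 21.35]
zero_key_top 0.77 [ 0.4221 -0.2131  0.0397] tool cm [ 0.03 -7.62 14.18]
green 651 size [0.023 0.023 0.007] [ 0.4138 -0.2868  0.0359] tool cm [-0.22 -0.2  14.54]
2562 2197 [ 0.00098062 -0.00148306  0.15120997] z at hinge/edge [np.float64(0.1515344757837181), np.float64(0.1514360815411012)]
[-0.23686788 -0.35207349 -0.60242683] [ 0.38827931 -0.28534252  0.17662708] 15.8
terminal [ 0.384 -0.228 -0.001]
rack [ 0.611 -0.262  0.002]
beaker [ 0.716 -0.309 -0.   ]
reagent [ 0.729 -0.189  0.001]
```

View pics/w3.png

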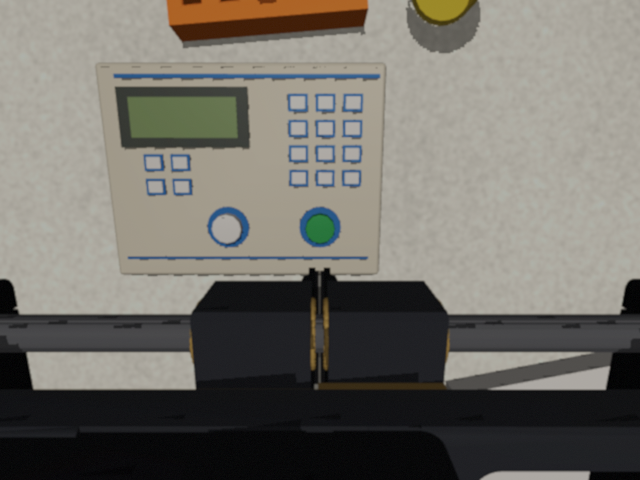

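The apparent 2.6 mm drop of the key matches the arm settling between picture and pose (0.1792 to 0.1766). I take one settled check before handing in.

```bash
python3 key.py w4
```

```text
tcp [ 0.3884 -0.2856  0.1772] [[0.979, -0.089, 0.183], [-0.087, -0.996, -0.016], [0.183, -0.0, -0.983]]
start_key_top 0.64 [ 0.416  -0.2871  0.0411] tool cm [ 0.21 -0.09 13.89]
zero_key_top 0.27 [ 0.6077 -0.2594  0.0027] tool cm [18.04 -4.55 21.12]
green 659 size [0.023 0.022 0.007] [ 0.4148 -0.2881  0.0393] tool cm [ 0.07  0.02 14.05]
```

The key is up again (z 0.039), the cover is flat and the unit has not moved.

```bash
python3 -c "
from plant import r
print(r.sign_off())"
```

```text
the job is handed in; nothing more can be done
None
```

I closed the cover gently, pressed the green start key all the way down and let it go, and handed the job in at about 16 s; the hand-in gave no verdict, and my last checks showed the cover flat, the key up and everything I re-measured in place (the vial was not found in the last picture).

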